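# Draw the filter cartridge out with the pull hook

## Robot

A 6-joint arm with a two-finger parallel gripper is mounted at the origin on a cart in front of the work surface, level with it; the furniture and walls round the work are solid. World frame = base frame: x ahead of the robot, y to its left, z up, the work surface at z = 0. Lengths are in mm, angles in rad, forces in N, time in s.
With the tool pointing down it reaches from about 325 to 875 mm from the base axis. Payload 4.4 kg.
Tool frame: the origin (TCP) lies on the centre line of the jaws, within the pads' length; the fingertips stand ahead of it and the grasp point (between the pads) lies 6 mm ahead of it (ctrl.tcp_to_tips is the z of the fingertips in the tool frame, in mm); z points along the fingers, y is the line along which they close (so a half turn about z gives the same grasp; the last joint's range is limited). The gripper opens to 85 mm and grips with 20 to 120 N. Pads are 22 mm wide; open, the fingers measure 114 mm over their backs; the gripper's body (76 mm by 85 mm) begins 54 mm behind the grasp point. The pads swing forward as they close: fully open they stand 13 mm farther back than shut.
Start: joints at [-1.333, 0.207, 1.542, -0, 1.393, -0.15], TCP at [217.958, -532.092, 256.282] pointing down, gripper open.
Joint ranges: [-2.73, 2.73], [-0.86, 2.22], [0.23, 2.46], [-1.11, 4.25], [0.08, 2.63], [-2.82, 2.82]. Speed limits (rad/s): [2.79, 2.79, 3.14, 3.14, 3.14, 3.14].

## Interface

Orientations are given as a 3x3 rotation matrix whose columns are the frame's x, y, z axes.
In Python, from plant import ctrl, sensors, optics gives the robot as it stands. Calls block until the motion is done:
- ctrl.move_ptp(position, orientation): joint-space move of the TCP to a pose.
- ctrl.move_l(position, rot=None, vel=150, threshold=None): straight line of the TCP; rot=None keeps the orientation; vel is the mean speed in mm/s. With threshold (N) it stops when the force on the tool has changed by that much, and returns True; else False.
- ctrl.set_joints(angles): joint-space move.
- ctrl.gripper_to(opening, force=None): finger opening in mm; force is the grip in N (None keeps the last); returns when the fingers have stopped.
- ctrl.hold(seconds).
- ctrl.solve_ik(position, orientation): joint angles nearest the present ones, or None.
- sensors.read_state(): the state.
- optics.grab_frame(name): name is "scene" or "top"; returns (picture, depth): 480x640x3 uint8, red, green, blue; 480x640 float32, mm along the optical axis (not along the pixel's ray), 0 where there is no reading.
- optics.camera_params(name): a dict with "mtx" (3x3 intrinsics, pixels), "R" (3x3) and "t" (3): a world point X has camera coordinates R X + t. Camera axes: x right, y down, z forward; pixel columns grow to the right and rows downward; lengths in mm; the calibration is good to about 2 mm. A picture is of the moment at which its call begins. camera_params takes no time and is no camera call.
A pose or a line that the arm cannot do raises ctrl.MotionError and nothing moves.
- ctrl.finish_job(): hands the job in; it is judged then, once.
The state is a dict: "t": time; "q": joint angles; "qvel": joint speeds; "tau": joint torques, N m; "eef_pos": TCP position; "eef_rot": TCP orientation; "force": force on the tool from outside, world axes, zero at the start; "wrist_torque": the same for the moment, N m; "grip_width": finger opening in mm; "grasp_force": force on a finger pad.
Only numpy, scipy, OpenCV 4.12 (cv2) and the standard library are available. Lean on these libraries where they do the work, as an engineer would, in place of code of your own. Each camera call takes 0.05 s, during which the arm holds its last target. There are 200 camera calls.

## Task

Empty the counter-top water filter: take the pull hook from its wooden stand, catch the wire loop of the cartridge deep in the steel housing (feel for which way the loop faces and do not force it, it bends easily) and draw the cartridge out with the hook, never with the fingers. Set it down gently, upright in the middle of the drip tray, unhook it, and hang the hook back in its stand; leave everything else where it is.

Things in the scene. Friction and masses are not known exactly. Their poses are not given: they have to be found in the camera images.
- housing: Counter-top water filter: upright steel cylinder, 76 mm outside, on a black foot disc (96 mm wide), fixed to the worktop, with a hose nipple low on its own +x side (to 62 mm from the axis). Its bore is open at the top: 60 mm wide, rim 140 mm and floor 8 mm above the worktop. Origin: on its axis at the worktop.
- cartridge: White filter cartridge standing loose on the floor of the bore: cylinder 55 mm wide, 45 mm tall, 0.18 to 0.36 kg. Origin: centre of its underside, z up. On its top a small disc (18 mm wide, up to 48 mm above the origin) carries a steel wire loop. The loop is weak: it is spoilt if the hook presses, pushes or pulls on it or the cartridge with more than 25 N.
- loop_middle (a point): Middle of the loop's opening, on the cartridge's axis 65 mm above its origin. Upright arch of 4 mm wire: opening 16 mm wide and 24 mm high, wire top 16 mm above this point (51 mm below the rim). It stands on a stiff swivel (0.02 N m) about the cartridge's axis and may face ANY way round: no measured pose (nor this point's axes) tells which; see or feel it.
- hook: Pull hook with square black handle, hanging upright in its stand, 0.12 kg. Origin: on the shank's axis at the underside of its collar; z up; its foot points along +x. Above the origin: steel collar (disc 38 mm wide, 5 mm thick), then the handle, 18 x 18 mm (faces square to x and y), from 5 to 67 mm. Below: flat steel shank, 4 mm (x) by 8 mm (y), down to -100 mm.
- hook_foot (a point): Middle of the top face of the hook's foot, at x = 7.5 mm, z = -96 mm in the hook's frame (same axes). The foot is 8 mm wide (y) and 4 mm thick, running from the shank to x = +17 mm; at its end a lip, x = 13 to 17 mm, turns up 8 mm above the foot's top face. The gap between shank and lip is 11 mm.
- stand: Hook stand: wooden block 64 x 64 mm, 118 mm tall, fixed; origin in the middle of its underside, z up. In its top is a slot, 108 mm deep, from x = -8 to +23 mm, 18 mm wide in y, edges chamfered. Shank and foot hang in it, foot along the stand's +x, collar resting on the top; the hook's origin is then at x = 0, y = 0, z = 118 mm of the stand.
- tray: Round drip tray, 113 mm wide, with a flat grille; the cartridge stands on it 12 mm above the worktop. Fixed. Origin: centre of its underside.
- mug: Bystander: cream striped mug, 80 mm wide, 93 mm tall; origin at its underside
- jam_jar: Bystander: jam jar, 69 mm wide, 99 mm tall; origin at its underside
- tomato_tin: Bystander: low tin, 75 mm wide, 58 mm tall; origin at its underside
- garlic: Bystander: garlic bulb, 50 mm; origin at its underside
- spice_jar: Bystander: spice jar, 45 mm wide, 106 mm tall; origin at its underside

How it is judged:
By the outcome, as a careful person would: the job done as asked, in the order asked, and still so for the second after the job is handed in, with the robot touching nothing.
It also fails if it takes over 72 s, if anything falls off the work surface, if the arm or the gripper's body presses on something with over 40 N, if the wrist force passes 120 N, or if a joint passes its speed limit or range.

## Working session

There is one attempt and no reset: what is moved stays moved. The work goes in short steps, each a Python script; the robot and the scene stay as the last script left them, time stands still between calls to the robot, and variables do not carry over. Pictures are saved under pics/ and viewed, at most 10 in all, crops included, and the job is handed in when it is done.

```bash
ls; mkdir -p pics
python3 - <<'E'
from plant import ctrl,sensors,optics
import cv2,numpy as np
for n in("scene","top"):
    p,d=optics.grab_frame(n); np.save(f'pics/{n}0d.npy',d); cv2.imwrite(f'pics/{n}0.png',p[:,:,::-1])
    c=optics.camera_params(n); print(n,c['mtx'].round(1).tolist(),c['R'].round(3).tolist(),c['t'].round(1), (-c['R'].T@c['t']).round(0))
print(ctrl.tcp_to_tips, sensors.read_state())
E
```

```text
pics
scene [[440.2, 0.0, 311.7], [0.0, 440.2, 243.7], [0.0, 0.0, 1.0]] [[-0.83, -0.558, -0.004], [-0.376, 0.563, -0.736], [0.413, -0.609, -0.677]] [440.3 277.3 818.4] [132. 588. 760.]
top [[543.4, 0.0, 318.0], [0.0, 543.4, 230.0], [0.0, 0.0, 1.0]] [[0.013, -1.0, 0.009], [-0.986, -0.015, -0.165], [0.166, -0.007, -0.986]] [ -14.   554.7 1256.1] [ 339.    3. 1331.]
25.0 {'t': 0.1, 'q': array([-1.33250752e+00,  2.07343903e-01,  1.54286043e+00, -1.03977005e-06,
        1.39351278e+00, -1.50511890e-01]), 'qvel': array([-0.00193724,  0.00048339, -0.00352688, -0.00095235,  0.00064957,
       -0.00017991]), 'tau': array([-1.11105652e-03, -3.84092903e+01, -2.92549002e+01, -2.36343340e-04,
        4.88414371e-03,  9.59690141e-06]), 'eef_pos': array([ 217.79655   , -531.44621627,  255.21325772]), 'eef_rot': array([[ 9.25364364e-01,  3.79078542e-01, -5.02451221e-04],
       [ 3.79078742e-01, -9.25362116e-01,  2.06418342e-03],
       [ 3.17538318e-04, -2.10059036e-03, -9.99997743e-01]]), 'force': array([0.02676946, 0.40553944, 0.39570744]), 'wrist_torque': array([-0.00437617, -0.05293535, -0.02565568]), 'grasp_force': 0.0, 'grip_width': 85.08324985576796}
```

View pics/scene0.png

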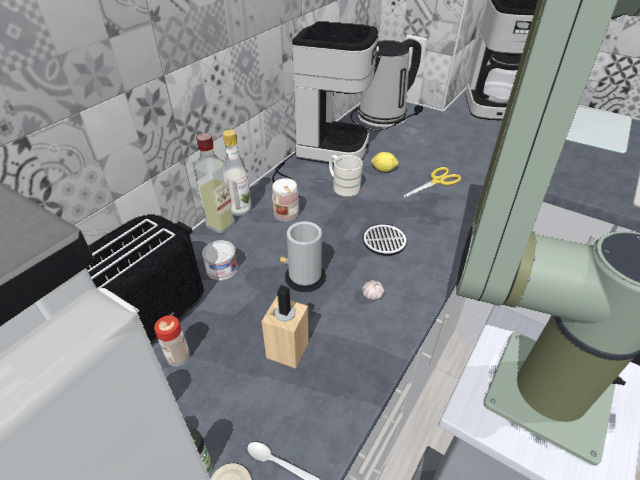

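View pics/top0.png

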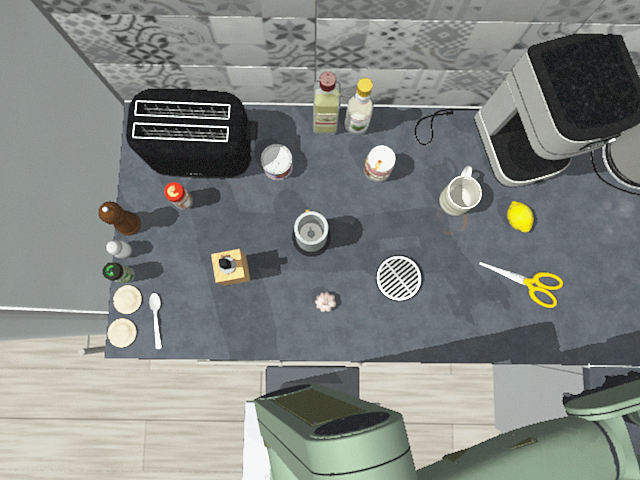

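Run:
```python
import cv2,numpy as np
t=cv2.imread('pics/top0.png');s=cv2.imread('pics/scene0.png')
r=lambda i,x,y,w,h,k:cv2.resize(i[y:y+h,x:x+w],(w*k,h*k),interpolation=cv2.INTER_CUBIC)
a=r(t,205,240,50,50,8);b=r(t,285,205,50,50,8)
cv2.imwrite('pics/c1.png',np.hstack([a,b]))
```

```text
(no output)
```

View pics/c1.png

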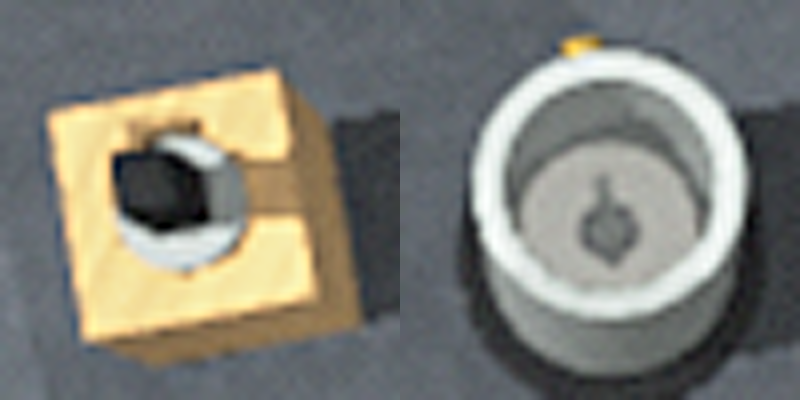

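```bash
cat > h.py <<'E'
from plant import ctrl,sensors,optics
import cv2,numpy as np
def cloud(n,d=None,p=None):
    if d is None: p,d=optics.grab_frame(n)
    c=optics.camera_params(n);K=c['mtx']
    v,u=np.mgrid[:480,:640]
    X=np.stack([(u-K[0,2])/K[0,0]*d,(v-K[1,2])/K[1,1]*d,d],-1)
    W=(X-c['t'])@c['R']; W[d<=0]=np.nan
    return W,p
def px(n,X):
    c=optics.camera_params(n);x=c['mtx']@(c['R']@np.asarray(X,float)+c['t']);return x[:2]/x[2]
def ray(n,uv,z):
    c=optics.camera_params(n);r=c['R'].T@np.linalg.inv(c['mtx'])@[*uv,1.];o=-c['R'].T@c['t'];return o+r*(z-o[2])/r[2]
E
python3 - <<'E'
from h import *
f=lambda a:np.round(a,2).tolist()
for n in("top","scene"):
    W,p=cloud(n,np.load(f'pics/{n}0d.npy'),cv2.imread(f'pics/{n}0.png'))
    Z=W[...,2]
    def near(uv,r,z0,z1):
        c=ray(n,uv,(z0+z1)/2);m=(np.hypot(W[...,0]-c[0],W[...,1]-c[1])<r)&(Z>z0)&(Z<z1);return W[m]
    uv={'top':[(230,262),(311,228),(399,278)],'scene':[(286,310),(305,230),(385,239)]}[n]
    s=near(uv[0],55,110,122); print(n,'stand',len(s),f(np.median(s[:,2])),cv2.minAreaRect(s[:,:2].astype(np.float32)))
    h=near(uv[1],55,132,146); print('rim',len(h),f(np.median(h[:,2])),cv2.minEnclosingCircle(h[:,:2].astype(np.float32)),cv2.minAreaRect(h[:,:2].astype(np.float32)))
    t=near(uv[2],75,6,20);print('tray',len(t),f(np.median(t[:,2])),cv2.minEnclosingCircle(t[:,:2].astype(np.float32)))
    k=near(uv[0],45,130,200);print('handle',len(k),f(k.min(0)),f(k.max(0)))
    if n=='top':
        c=cv2.minEnclosingCircle(h[:,:2].astype(np.float32))[0]
        m=(np.hypot(W[...,0]-c[0],W[...,1]-c[1])<27)&(Z<125)
        i,j=np.where(m);print(i.min(),i.max(),j.min(),j.max())
        sl=np.s_[222:246,298:324];print(np.round(Z[sl][:,:]).astype(int).tolist().__str__().replace('], ','],\n'))
        g=cv2.cvtColor(p,cv2.COLOR_BGR2GRAY);print(g[222:246,300:322].tolist().__str__().replace('], ','],\n'))
E
```

```text
top stand 588 117.83 ((459.169921875, 195.16343688964844), (64.6136245727539, 65.4765625), 11.371984481811523)
rim 360 139.5 ((543.6906127929688, 9.355364799499512), 38.0722541809082) ((543.27685546875, 9.056320190429688), (74.87861633300781, 73.66259002685547), 0.8644286394119263)
tray 1113 11.46 ((445.6537780761719, -206.94326782226562), 72.16695404052734)
handle 117 [449.06, 184.77, 130.83] [468.41, 203.78, 189.68]
223 241 301 322
[[139, 136, 124, 113, 100, 85, 78, 71, 65, 58, 59, 50, 49, 47, 51, 51, 55, 58, 63, 63, 72, 76, 92, 104, 117, 139],
[139, 136, 116, 97, 87, 73, 67, 58, 48, 44, 38, 52, 54, 49, 52, 53, 41, 47, 48, 51, 63, 73, 76, 87, 107, 124],
[139, 128, 110, 87, 73, 67, 54, 46, 56, 51, 57, 50, 49, 50, 54, 49, 54, 49, 53, 36, 51, 55, 68, 87, 91, 115],
[144, 116, 97, 76, 63, 46, 45, 48, 53, 50, 53, 54, 55, 55, 53, 50, 51, 50, 57, 54, 34, 39, 53, 68, 83, 107],
[140, 105, 85, 67, 49, 37, 51, 51, 56, 52, 53, 54, 56, 54, 52, 50, 55, 52, 52, 52, 51, 29, 39, 54, 67, 93],
[130, 93, 71, 52, 39, 51, 54, 49, 49, 55, 53, 59, 88, 52, 53, 58, 51, 52, 52, 56, 56, 54, 31, 43, 60, 79],
[1
[... 4601 characters left out ...]
38, 130, 133, 140, 165, 184, 183, 192, 196, 192, 169, 148, 135, 113, 90, 98, 104, 101, 102],
[158, 151, 149, 144, 136, 128, 129, 120, 119, 111, 109, 101, 102, 99, 95, 95, 97, 101, 101, 105, 101, 103]]
scene stand 761 118.06 ((458.9924011230469, 195.1248016357422), (64.87230682373047, 67.08108520507812), 11.520990371704102)
rim 396 139.57 ((545.0800170898438, 10.639359474182129), 39.926795959472656) ((543.6087646484375, 10.773784637451172), (74.75806427001953, 76.14745330810547), 81.9056167602539)
tray 763 12.3 ((445.23382568359375, -210.90171813964844), 63.854000091552734)
handle 313 [448.69, 186.08, 130.28] [468.0, 206.41, 187.88]<stdin>:17: RuntimeWarning: invalid value encountered in cast
```

Run:
```python
from h import *
for n in("top","scene"):
    im=cv2.imread(f'pics/{n}0.png');W,_=cloud(n,np.load(f'pics/{n}0d.npy'))
    if n=='top':
        m=(np.hypot(W[...,0]-543.5,W[...,1]-9.8)<24)&(W[...,2]>75)&(W[...,2]<110);L=W[m]
        print('loop',len(L),L.mean(0),L.max(0),L.min(0));vx,vy,_,_=cv2.fitLine(L[:,:2].astype(np.float32),cv2.DIST_L2,0,.01,.01).ravel()
        print('dir deg',np.degrees(np.arctan2(vy,vx)),'mid',(L[:,:2].min(0)+L[:,:2].max(0))/2)
        c=W[(np.hypot(W[...,0]-543.5,W[...,1]-9.8)<31)&(abs(W[...,2]-53)<4)];print('cart',cv2.minEnclosingCircle(c[:,:2].astype(np.float32)))
    t=(399,278) if n=='top' else (385,239)
    m=((im.min(2)>150)*255).astype(np.uint8);m=cv2.morphologyEx(m,cv2.MORPH_CLOSE,np.ones((3,3)))
    cs=[q for q in cv2.findContours(m,cv2.RETR_EXTERNAL,cv2.CHAIN_APPROX_NONE)[0] if abs(q.mean((0,1))-t).max()<15 and len(q)>60]
    for q in cs:
        P=np.array([ray(n,x,12)[:2] for x in q[:,0]],np.float32);print(n,'tray',len(q),cv2.fitEllipse(P))
Rd=lambda a:np.array([[np.cos(a),np.sin(a),0],[np.sin(a),-np.cos(a),0],[0,0,-1]])
for nm,xy,yaws in(('stand',(459,195),(11.4,)),('house',(543.5,10),(90,-90)),('tray',(445,-208),(90,-90,0))):
  for y in yaws:
    for o in(0,90,180,270):
        for z in (200,385):
            q=ctrl.solve_ik([*xy,z],Rd(np.radians(y+o)));print(nm,y,o,z,None if q is None else np.round(q,2))
```

```text
loop 18 [543.05431353  10.20887112  86.61156792] [554.68335039  12.8341531   90.3932438 ] [532.32143409   7.86279634  81.01637408]
dir deg 11.0154 mid [543.50239224  10.34847472]
cart ((552.07470703125, 10.514104843139648), 28.83602523803711)
top tray 125 ((446.3224182128906, -203.40126037597656), (106.12639617919922, 106.85601806640625), 80.19490814208984)
scene tray 102 ((445.279052734375, -205.13461303710938), (104.49083709716797, 107.2890396118164), 137.04031372070312)
stand 11.4 0 200 [ 0.23  0.1   1.79 -0.    1.26  1.6 ]
stand 11.4 0 385 [ 0.23 -0.03  1.54 -0.    1.64  1.6 ]
stand 11.4 90 200 [ 0.23  0.1   1.79 -0.    1.26  0.03]
stand 11.4 90 385 [ 0.23 -0.03  1.54 -0.    1.64  0.03]
stand 11.4 180 200 [ 0.23  0.1   1.79 -0.    1.26 -1.54]
stand 11.4 180 385 [ 0.23 -0.03  1.54 -0.    1.64 -1.54]
stand 11.4 270 200 None
stand 11.4 270 385 None
house 90 0 200 [-0.14  0.19  1.68 -0.    1.27 -0.14]
house 90 0 385 [-0.14  0.07  1.43 -0.    1.64 -0.14]
house 90 90 200 [-0.14  0.19  1.68 -0.    1.27 -1.71]
house 90 90 385 [-0.14  0.07  1.43 -0.    1.64 -1.71]
house 90 180 200 None
ho
[... 1083 characters left out ...]
5  0.96]
tray -90 90 385 [-0.61 -0.05  1.55 -0.    1.64  0.96]
tray -90 180 200 [-0.61  0.08  1.8  -0.    1.25 -0.61]
tray -90 180 385 [-0.61 -0.05  1.55 -0.    1.64 -0.61]
tray -90 270 200 [-0.61  0.08  1.8  -0.    1.25 -2.18]
tray -90 270 385 [-0.61 -0.05  1.55 -0.    1.64 -2.18]
tray 0 0 200 [-0.61  0.08  1.8  -0.    1.25  0.96]
tray 0 0 385 [-0.61 -0.05  1.55 -0.    1.64  0.96]
tray 0 90 200 [-0.61  0.08  1.8  -0.    1.25 -0.61]
tray 0 90 385 [-0.61 -0.05  1.55 -0.    1.64 -0.61]
tray 0 180 200 [-0.61  0.08  1.8  -0.    1.25 -2.18]
tray 0 180 385 [-0.61 -0.05  1.55 -0.    1.64 -2.18]
tray 0 270 200 [-0.61  0.08  1.8  -0.    1.25  2.53]
tray 0 270 385 [-0.61 -0.05  1.55 -0.    1.64  2.53]
```

```bash
cat >> h.py <<'E'
def R(yaw): # hook yaw deg -> tool orientation
    a=np.radians(yaw+90);return np.array([[np.cos(a),np.sin(a),0],[np.sin(a),-np.cos(a),0],[0,0,-1]])
def st():
    s=sensors.read_state();print('t',round(s['t'],2),s['eef_pos'].round(1),'F',s['force'].round(1),'T',s['wrist_torque'].round(2),'w',round(s['grip_width'],1),round(s['grasp_force'],1));return s
E
python3 - <<'E'
from h import *
r=R(11.4)
ctrl.move_ptp([459,195.1,270],r);ctrl.gripper_to(45)
ctrl.move_l([459,195.1,164]);st()
ctrl.gripper_to(10,60);s=st()
ctrl.move_l([459,195.1,310],vel=120);st()
p=[]
for n in("top","scene"):
    W,im=cloud(n);p.append(im[:,:,::-1])
    m=(np.hypot(W[...,0]-459,W[...,1]-195)<40)&(W[...,2]>150)&(W[...,2]<258);L=W[m]
    for z0 in range(155,260,8):
        q=L[(L[:,2]>=z0)&(L[:,2]<z0+8)]
        if len(q):print(n,z0,len(q),q[:,:2].min(0).round(1),q[:,:2].max(0).round(1),q[:,:2].mean(0).round(1))
u,v=px("scene",[459,195,210]).astype(int);print(u,v)
cv2.imwrite('pics/hk.png',cv2.resize(p[1][max(0,v-75):v+75,max(0,u-75):u+75],(600,600),interpolation=cv2.INTER_CUBIC))
E
```

```text
t 4.13 [459.7 195.3 164.8] F [-0.5 -0.2  1.4] T [ 0.03 -0.02 -0.03] w 44.8 0.0
t 4.48 [460.  195.4 165.4] F [0.1 0.1 4.9] T [0.02 0.17 0.02] w 17.4 59.1
t 5.85 [458.4 195.  308.9] F [ 0.6  0.3 -1.8] T [ 0.   -0.04 -0.03] w 17.5 58.5
top 155 2 [456.  191.8] [464.8 192.3] [460.4 192. ]
top 163 2 [460.  191.4] [462.2 191.6] [461.1 191.5]
top 171 1 [457.3 190.5] [457.3 190.5] [457.3 190.5]
scene 155 4 [456.1 194.3] [469.9 199.8] [461.7 198. ]
scene 163 45 [454.9 190.7] [472.4 202.4] [464.1 197.6]
scene 171 19 [454.7 193. ] [474.6 202.5] [465.  197.2]
scene 179 14 [454.8 192.6] [459.3 199.8] [456.2 196.8]
scene 187 12 [454.2 190.8] [458.1 198.9] [456.2 196.3]
scene 195 11 [453.8 190.5] [457.7 198.6] [455.9 196. ]
scene 203 10 [454.4 193.4] [457.2 199.4] [455.9 197. ]
scene 211 13 [454.5 192.1] [458.4 199.2] [456.1 196.8]
scene 219 15 [454.8 192. ] [458.1 199.4] [456.3 196.4]
scene 227 13 [454.7 190.2] [457.8 198.7] [456.4 195.9]
scene 235 11 [455.3 193.5] [458.7 198.6] [456.6 196.5]
scene 243 5 [455.  197.7] [459.3 198.7] [456.5 198.1]
282 279
```

View pics/hk.png

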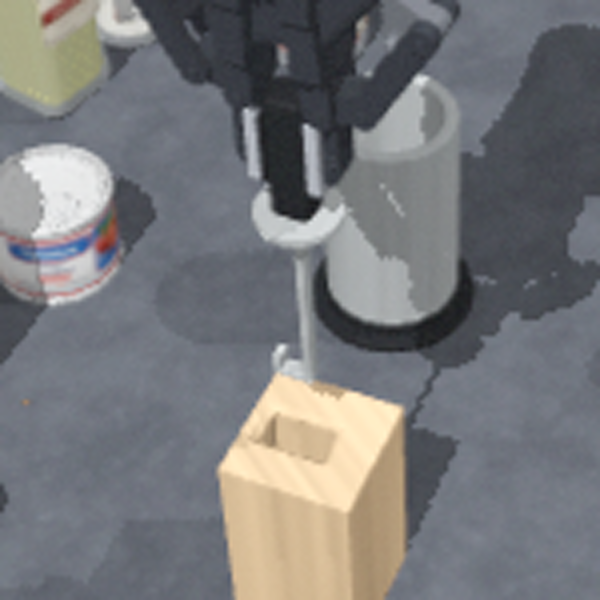

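Run:
```python
from h import *
y=-79.;f=np.array([np.cos(np.radians(y)),np.sin(np.radians(y)),0]);C=np.array([543.4,10.3,0]);r=R(y)
P=lambda d,z:C-f*d+[0,0,z]
ctrl.move_l([459,195.1,335]);ctrl.move_ptp(P(22.5,335),r);ctrl.hold(.2);st()
ctrl.move_l(P(22.5,300),vel=100)
print('down',ctrl.move_l(P(22.5,214),vel=60,threshold=6));ctrl.hold(.2);st()
```

```text
t 7.61 [538.9  33.1 335. ] F [-0.1 -0.7 -1.7] T [0.   0.02 0.04] w 17.6 58.5
down False
t 9.89 [539.3  32.4 214.3] F [-0.1 -0.  -0.1] T [ 0.01 -0.01 -0.  ] w 17.2 58.4
```

Run:
```python
from h import *
y=-79.;f=np.array([np.cos(np.radians(y)),np.sin(np.radians(y)),0]);C=np.array([543.4,10.3,0])
P=lambda d,z:C-f*d+[0,0,z]
st()
hit=ctrl.move_l(P(7.5,214),vel=25,threshold=5);print('in',hit);ctrl.hold(.2);st()
if not hit:
    print('up',ctrl.move_l(P(7.5,224),vel=40,threshold=8));ctrl.hold(.2);st()
    print('up2',ctrl.move_l(P(7.5,240),vel=25,threshold=10));ctrl.hold(.3);st()
    W,p=cloud("top");cv2.imwrite('pics/a.png',cv2.resize(p[190:265,265:365,::-1],(800,600),interpolation=cv2.INTER_CUBIC))
```

```text
t 9.89 [539.3  32.4 214.3] F [-0.1 -0.  -0.1] T [ 0.01 -0.01 -0.  ] w 17.2 58.4
in False
t 10.84 [541.9  17.8 214. ] F [ 0.5  0.3 -1.7] T [ 0.05  0.01 -0.02] w 17.2 58.4
up False
t 11.44 [541.8  17.7 223.8] F [-1.4 -0.8 -0.8] T [-0.01  0.05  0.  ] w 17.4 58.4
up2 False
t 12.53 [541.9  17.7 239.8] F [-0.   1.1 -4.7] T [-0.02  0.04  0.01] w 17.3 58.6
```

Run:
```python
from h import *
y=-79.;f=np.array([np.cos(np.radians(y)),np.sin(np.radians(y)),0]);C=np.array([543.4,10.3,0])
P=lambda d,z:C-f*d+[0,0,z]
print('up',ctrl.move_l(P(7.5,385),vel=50,threshold=10));ctrl.hold(.4);st()
W,p=cloud("scene");u,v=px("scene",[543,10,200]).astype(int);print(u,v)
cv2.imwrite('pics/b.png',cv2.resize(p[v-100:v+100,u-100:u+100,::-1],(600,600),interpolation=cv2.INTER_CUBIC))
```

```text
up False
t 16.03 [542.   17.7 385. ] F [ 0.2 -0.1 -4.4] T [ 0.01 -0.01  0.02] w 17.3 58.6
303 210
```

View pics/b.png

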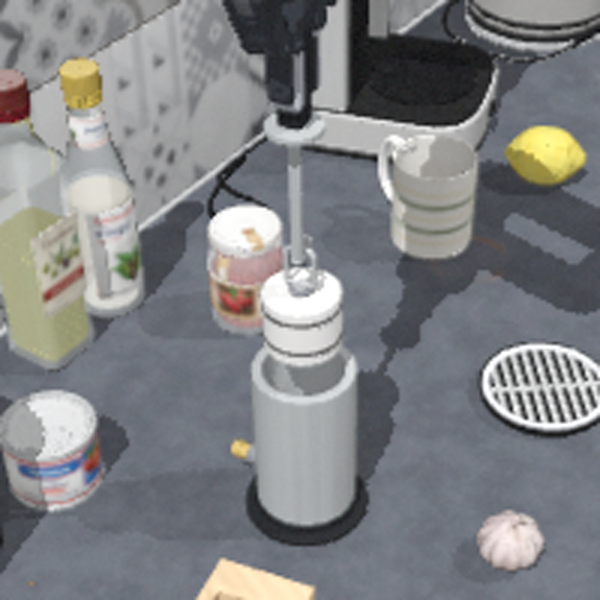

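```bash
cat >> h.py <<'E'
from scipy.optimize import least_squares
def cart(n,g,z0,z1,save=None):
    W,p=cloud(n)
    L=W[(np.hypot(W[...,0]-g[0],W[...,1]-g[1])<36)&(W[...,2]>z0)&(W[...,2]<z1)][:,:2]
    s=least_squares(lambda c:np.hypot(*(L-c).T)-27.5,g[:2],loss='soft_l1');print(n,len(L),s.x.round(1),np.abs(s.fun).mean().round(2))
    return s.x,W,p
E
python3 - <<'E'
from h import *
y=-79.;f=np.array([np.cos(np.radians(y)),np.sin(np.radians(y)),0]);T=np.array([445.8,-204.3,0])
ctrl.move_l(T-7.5*f+[0,0,385],vel=110);ctrl.hold(.6);st()
ctrl.move_l(T-7.5*f+[0,0,265],vel=110);ctrl.hold(.6);s=st()
x,W,p=cart("scene",T,50,85)
L=W[(np.hypot(W[...,0]-T[0],W[...,1]-T[1])<40)];
for z in range(30,110,4):
    q=L[(L[:,2]>=z)&(L[:,2]<z+4)];print(z,len(q),end='; ')
print(x-s['eef_pos'][:2])
u,v=px("scene",[445,-204,90]).astype(int)
cv2.imwrite('pics/d.png',cv2.resize(p[v-75:v+75,u-75:u+75,::-1],(600,600),interpolation=cv2.INTER_CUBIC))
E
```

```text
t 18.98 [ 444.4 -196.9  385. ] F [-0.4 -0.5 -4.4] T [0.02 0.   0.03] w 17.3 58.7
t 20.82 [ 444.4 -196.9  265. ] F [-0.7  0.2 -3.9] T [-0.01  0.   -0.02] w 17.3 58.7
scene 247 [ 446.9 -204.8] 0.97
30 0; 34 0; 38 0; 42 2; 46 19; 50 25; 54 28; 58 34; 62 30; 66 23; 70 31; 74 25; 78 26; 82 30; 86 109; 90 130; 94 21; 98 6; 102 5; 106 4; [ 2.58219902 -7.91753468]
```

View pics/d.png

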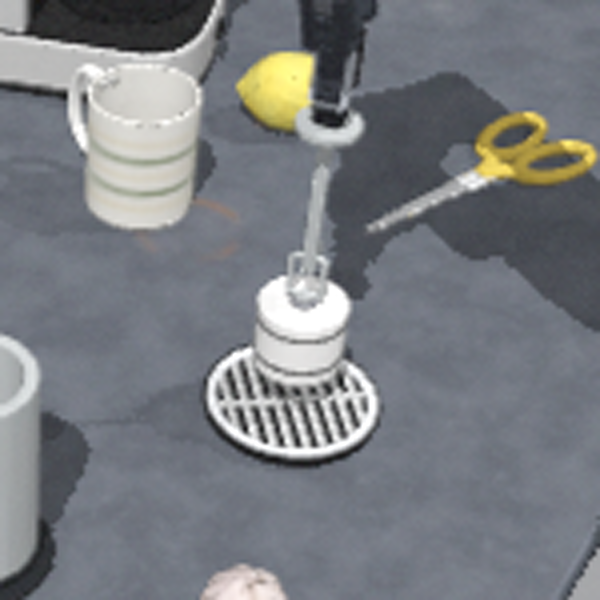

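Run:
```python
from h import *
y=-79.;f=np.array([np.cos(np.radians(y)),np.sin(np.radians(y)),0]);B=np.array([444.3-1.1,-196.9+.5,0])
ctrl.move_l(B+[0,0,240],vel=60);ctrl.hold(.4);st()
print(ctrl.move_l(B+[0,0,230],vel=12,threshold=6));ctrl.hold(.3);st()
print(ctrl.move_l(B+[0,0,219],vel=25,threshold=6));ctrl.hold(.3);s=st()
x,W,p=cart("scene",[445.8,-204.3],20,52)
L=W[(np.hypot(W[...,0]-445,W[...,1]+204)<27)];print([(z,int(((L[:,2]>=z)&(L[:,2]<z+3)).sum())) for z in range(45,110,3)])
u,v=px("scene",[445,-204,60]).astype(int)
cv2.imwrite('pics/e.png',cv2.resize(p[v-60:v+40,u-50:u+50,::-1],(600,600),interpolation=cv2.INTER_CUBIC))
```

```text
t 21.83 [ 443.3 -196.5  240.3] F [-0.2 -0.1 -5.7] T [ 0.1   0.01 -0.  ] w 17.5 58.7
False
t 23.12 [ 443.2 -196.4  230. ] F [ 0.1  1.1 -0.9] T [ 0.01 -0.03  0.01] w 17.2 59.1
False
t 24.01 [ 443.3 -196.5  219.2] F [ 0.6  0.1 -1.6] T [ 0.02 -0.01 -0.07] w 17.4 59.1
scene 217 [ 445.3 -204.2] 0.96
[(45, 7), (48, 12), (51, 11), (54, 59), (57, 127), (60, 18), (63, 11), (66, 5), (69, 1), (72, 7), (75, 7), (78, 10), (81, 11), (84, 7), (87, 3), (90, 11), (93, 5), (96, 4), (99, 2), (102, 4), (105, 4), (108, 1)]
```

View pics/e.png

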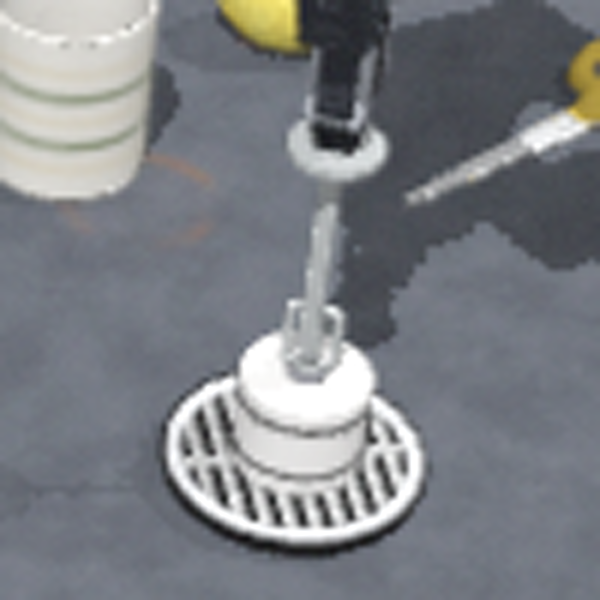

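Run:
```python
from h import *
y=-79.;f=np.array([np.cos(np.radians(y)),np.sin(np.radians(y)),0]);B=np.array([443.2,-196.4,0])
h=ctrl.move_l(B-20*f+[0,0,219],vel=30,threshold=4);print('out',h);st()
if not h:
    print(ctrl.move_l(B-20*f+[0,0,300],vel=80,threshold=6));st()
    x,W,p=cart("scene",[445.3,-204.2],20,52)
    ctrl.move_l(B-20*f+[0,0,345]);ctrl.move_ptp([459,195.1,345],R(11.4));ctrl.hold(.3);st()
    ctrl.move_l([459,195.1,310],vel=100);ctrl.hold(.2);st()
    W,_=cloud("scene");L=W[(np.hypot(W[...,0]-459,W[...,1]-195)<40)&(W[...,2]>180)&(W[...,2]<240)]
    print(L.mean(0),L.min(0),L.max(0))
```

```text
out False
t 24.88 [ 439.5 -176.8  219.1] F [-0.6  1.2 -2.1] T [0.04 0.03 0.02] w 17.4 59.1
False
t 26.04 [ 439.  -176.5  299.2] F [-0.9 -0.6 -1.8] T [ 0.04 -0.01  0.02] w 17.4 59.1
scene 216 [ 445.3 -204.3] 0.93
t 28.23 [459.3 194.4 345. ] F [ 0.3  0.2 -2.2] T [-0.04  0.07  0.02] w 17.8 59.2
t 28.93 [459.5 195.2 311. ] F [ 0.2  0.1 -1.1] T [0.02 0.01 0.  ] w 17.4 59.2
[457.63335976 196.80105417 210.74492538] [454.88868363 190.49168594 180.56123598] [460.85029979 201.2353861  238.91760282]
```

Run:
```python
from h import *
h=ctrl.move_l([459,195.1,172],vel=70,threshold=8);print(h);st()
if not h:
    print(ctrl.move_l([459,195.1,164],vel=12,threshold=5));s=st()
    if s['eef_pos'][2]<169:
        ctrl.gripper_to(45);ctrl.move_l([459,195.1,300],vel=120);ctrl.move_l([380,195.1,330]);st()
        W,p=cloud("scene");T,q=cloud("top")
        L=W[(np.hypot(W[...,0]-459,W[...,1]-195)<30)&(W[...,2]>135)];print(L.min(0),L.max(0))
        a=p[170:380,170:420];b=q[190:330,200:440];b=cv2.resize(b,None,fx=1.5,fy=1.5)[:210]
        cv2.imwrite('pics/f.png',cv2.resize(np.hstack([a,b])[:,:,::-1],(790,270)))
```

```text
False
t 31.11 [459.3 195.2 172.4] F [ 0.1 -0.3 -1.2] T [ 0.   -0.02 -0.03] w 17.7 59.2
True
t 31.66 [458.9 195.1 165.4] F [-0.2  0.2  4. ] T [-0.    0.05  0.03] w 17.5 60.0
t 34.04 [380.2 195.1 329.7] F [ 0.3 -0.1 -0.2] T [-0.03  0.01  0.02] w 45.3 0.0
[429.0464627  185.37725425 135.48668708] [466.8047836  219.51718039 411.84333821]
```

View pics/f.png

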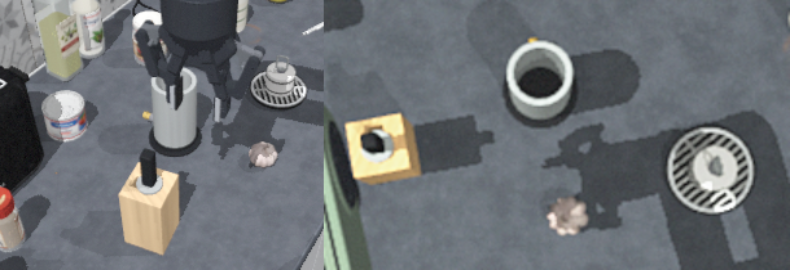

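The picture shows the hook upright in its stand, left-view handle at about (148,165). The cartridge stands in the middle of the tray, right view about (712,168), and the housing is empty.

```bash
python3 -c "
from plant import ctrl
print(ctrl.finish_job())"
```

```text
the job is handed in; nothing more can be done
None
```

The cartridge is out of the housing and stands upright, unhooked, in the middle of the drip tray; the hook hangs back in its stand, and the job was handed in at about 34 s on the robot's clock, with no verdict returned.

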